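# Shut and latch the tool case

## Task

The black tool case is packed: shut it with your fingertips. Press its lid all the way down first, and only then push the two red-tipped front latches home, flat against the case, in either order. Don't lift the lid or pull the latches farther open, and leave everything standing around the case alone.

Things in the scene. Friction and masses are not known exactly. Their poses are not given: they have to be found in the camera images.
- case: black tool case, 372 deep (x), 383 wide (y), 151 tall shut, stands firmly on the bench. Origin: centre of underside; x from its front (latches, side nearest the robot) to its back (hinge), y to the left, z up. Front face at x -167; folded handle out to x -186 at y -75 to 75 below z 76. A fixed wooden drawer frame 99 tall stands on the bench before it and ends at world x 0.391.
- lid_top (a point): point on the flat top of the lid, midway across, 47 behind the lid's front edge; moves with the lid. Lid shut: x -120, y 0, z 151 in the case's frame; at the start it is 27 to 51 higher. The lid turns about a hinge along the case's y axis at case x 181, z 95. Stiff hinge: it stays where it is left and sinks under a push of about 3 N near its front.
- case_latch_l (a joint): angle of the left (seen from the robot) front latch: 0 = home, upright and flat against the case; grows as it swings outward and down; starts 0.4 to 0.65. Hinge along the case's y axis at case x -170, z 64. Light friction (under 1 N at the pad), no snap: stays where left. A level push towards the case on its upper end swings it home.
- latch_l_pad (a point): point on the outer face of the left latch (black plate with a red upper end, 36 wide, 75 tall, 9 thick, at case y +105), 10 below its upper end and 61 from its hinge; moves with the latch. When the latch is home this point is at x -177.5, y 105, z 125 in the case's frame.
- case_latch_r (a joint): angle of the right (seen from the robot) front latch: 0 = home, upright and flat against the case; grows as it swings outward and down; starts 0.4 to 0.65. Hinge along the case's y axis at case x -170, z 64. Light friction (under 1 N at the pad), no snap: stays where left. A level push towards the case on its upper end swings it home.
- latch_r_pad (a point): point on the outer face of the right latch (black plate with a red upper end, 36 wide, 75 tall, 9 thick, at case y -105), 10 below its upper end and 61 from its hinge; moves with the latch. When the latch is home this point is at x -177.5, y -105, z 125 in the case's frame.
- mug: cream mug, 80 wide, 109 with its handle, 91 tall, stands close to the left of the case; leave alone. Origin: centre of its underside.
- oil_can: grey-green oil can with a thin brass spout, 62 x 83, 142 tall, stands close to the right of the case; leave alone. Origin: centre of its underside.
- sanding_block: wooden sanding block 62 x 100 x 30 to the left; leave alone. Origin: centre of its underside.
- tape_measure: yellow tape measure 37 x 82 x 65 to the left; leave alone. Origin: centre of its underside.
- pliers: red-handled pliers 48 x 163 x 13 lying to the left; leave alone. Origin: centre of its underside.

How it is judged:
By the outcome, as a careful person would: the job done as asked, in the order asked, and still so for the second after the job is handed in, with the robot touching nothing.
It also fails if it takes over 45 s, if anything falls off the work surface, if the arm or the gripper's body presses on something with over 40 N, if the wrist force passes 120 N, or if a joint passes its speed limit or range.

## Robot

A 6-joint arm with a two-finger parallel gripper is mounted at the origin on the work surface; the furniture and walls round the work are solid. World frame = base frame: x ahead of the robot, y to its left, z up, the work surface at z = 0. Lengths are in m, angles in rad, forces in N, time in s.
With the tool pointing down it reaches from about 0.25 to 0.725 m from the base axis. Payload 4 kg.
Tool frame: the origin (TCP) lies midway between the tips of the shut fingers; the grasp point (between the pads) lies 19 mm behind it; z points along the fingers, y is the line along which they close (so a half turn about z gives the same grasp; the last joint's range is limited). The gripper opens to 85 mm and grips with 20 to 120 N. Pads are 22 mm wide; open, the fingers measure 114 mm over their backs; the gripper's body (76 mm by 85 mm) begins 54 mm behind the grasp point. The pads swing forward as they close: fully open they stand 13 mm farther back than shut.
Start: joints at [-1.333, 0.241, 0.005, 1.335, 0, 1.571], TCP at [0.118, -0.486, 0.231] pointing down, gripper open.
Joint ranges: [-2.72, 2.72], [-1.05, 1.87], [-1.09, 1.28], [-1.99, 2.15], [-1.42, 1.44], [-3.14, 3.14]. Speed limits (rad/s): [2.79, 2.79, 3.14, 3.14, 3.14, 3.14].

## Interface

Orientations are given as a unit quaternion [x, y, z, w].
In Python, from workcell import status, camera, get_calibration, ticket gives the robot as it stands.
- The arm moves only by the shell command python3 -m creep 'ROWS' [OPENING]. ROWS is JSON, a list of rows, each a list of 6 numbers: the shift along the world's x, y, z in cm, then the turn, a rotation vector about the world's x, y, z in degrees. A call has 1 to 8 rows; each row shifts and turns the commanded pose from where the row before left it; what a row does not reach is not made up. A row lasts 1/10 s, in which the tool goes at most 50 mm and 8.59 degrees, less where a joint would pass 70% of its speed; a pose out of reach is approached as far as the arm can. A call is refused whole if a number of a shift passes 5 or a number of a turn 8.59, either way. A call with a gripper value outside its range is refused whole. OPENING is the opening, from -1 (shut) to 1 (fully open), so that 0 is half open, set as the call begins (- or left out, the last holds). The fingers move at their own pace and stop on an object; the grip force is fixed at half the most. Time passes only in rows, so rows that do not move let the fingers close. It gives the time, the measured TCP pose, the force, the opening and the grip force at its end, in the units of the state.
- status.get_obs(): the state, without advancing time (a new reading comes with each control period).
- camera(name): name is "side" or "top" or "wrist"; returns the picture (480x640x3 uint8, red, green, blue); there is no depth.
- get_calibration(name): a dict with "fx", "fy", "cx", "cy" (pixels), "rvec" (rotation vector, rad) and "tvec" (3), from world to camera coordinates, as OpenCV has them; the wrist camera has in their place "tool_from_camera" (4x4, takes a point from camera to tool coordinates, whose origin is the TCP and whose axes are the flange's). Camera axes: x right, y down, z forward; pixel columns grow to the right and rows downward; lengths in m; the calibration is good to about 2 mm. A picture is of the moment at which its call begins: read the wrist's pose just before it. get_calibration takes no time and is no camera call.
- ticket.job_done(): hands the job in; it is judged then, once.
The state is a dict: "clock": time; "joint_pos": joint angles; "joint_vel": joint speeds; "tau": joint torques, N m; "eef_pos": TCP position; "tool_rot": TCP orientation; "ft_force": force on the tool from outside, world axes, zero at the start; "ft_torque": the same for the moment, N m; "grip_width": finger opening in m; "grasp_force": force on a finger pad.
Only numpy, scipy, OpenCV 4.12 (cv2) and the standard library are available. Lean on these libraries where they do the work, as an engineer would, in place of code of your own. Each camera call takes 0.05 s, during which the arm holds its last target. There are 200 camera calls.

## Working session

There is one attempt and no reset: what is moved stays moved. The work goes in short steps, Python scripts to look and compute and a shell command to move; the robot and the scene stay as the last step left them, time stands still between calls to the robot, and variables do not carry over. Pictures are saved under pics/ and viewed, at most 10 in all, crops included, and the job is handed in when it is done.

```bash
mkdir -p pics; python3 - <<'E'
from workcell import status,camera,get_calibration
import cv2
for n in("side","top"):
    cv2.imwrite(f"pics/{n}0.png",camera(n)[:,:,::-1]); print(n,get_calibration(n))
print(status.get_obs()); print(get_calibration("wrist"))
E
```

```text
side {'fx': 594.423594640411, 'fy': 594.423594640411, 'cx': 321.17201699859675, 'cy': 241.0791103737012, 'rvec': array([ 0.68065906, -2.39606974,  1.38807827]), 'tvec': array([0.43983084, 0.22482752, 1.59105021])}
top {'fx': 503.5497533150649, 'fy': 503.5497533150649, 'cx': 326.3738877618292, 'cy': 234.7775779138641, 'rvec': array([ 2.13590849, -2.09570697,  0.17925523]), 'tvec': array([0.00609696, 0.53569351, 1.24989848])}
{'clock': 0.1, 'joint_pos': array([-1.33302681e+00,  2.41326975e-01,  3.85468767e-03,  1.33519220e+00,
        1.90438212e-05,  1.57080421e+00]), 'joint_vel': array([-0.00033917, -0.00060996,  0.00324647, -0.00056757,  0.00063104,
        0.00014217]), 'tau': array([-1.42433814e-04, -3.73138726e+01,  2.53009772e+01,  1.08461006e-02,
       -5.96047201e-06, -3.73996727e-06]), 'eef_pos': array([ 0.11764039, -0.48538284,  0.23050567]), 'tool_rot': array([ 9.92941561e-01,  1.18600940e-01, -1.01335459e-04, -9.28615947e-04]), 'ft_force': array([ 1.08406678, -0.0479724 , -0.07326544]), 'ft_torque': array([-0.07328762,  0.05722048,  0.05056764]), 'grasp_force': 0.0, 'grip_width': 0.0851170468913886}
{'fx': 392.63544723726017, 'fy': 392.63544723726017, 'cx': 316.7961948248969, 'cy': 240.91124063934348, 'tool_from_camera': array([[-8.58735366e-04, -9.65754985e-01, -2.59454374e-01,
         6.57373818e-02],
       [ 9.99999475e-01, -9.74214228e-04,  3.16500085e-04,
         3.90745835e-04],
       [-5.58425678e-04, -2.59453967e-01,  9.65755314e-01,
        -1.42884153e-01],
       [ 0.00000000e+00,  0.00000000e+00,  0.00000000e+00,
         1.00000000e+00]])}
```

View pics/side0.png

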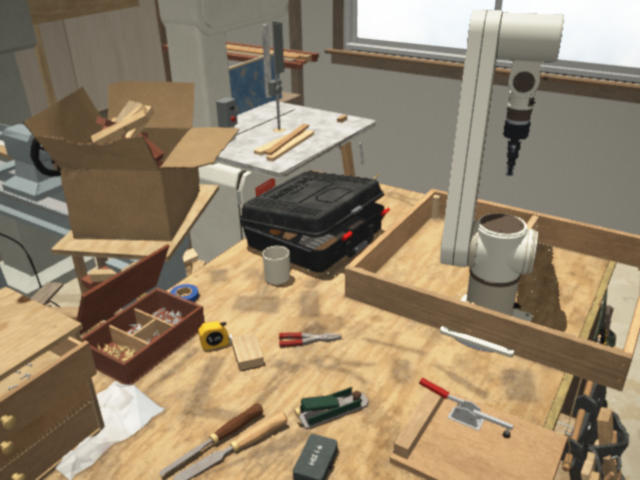

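View pics/top0.png

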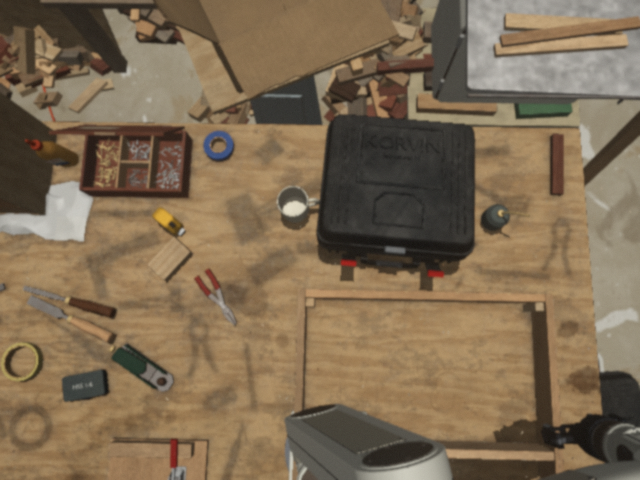

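The side view shows the red latch tips at about (348,237) left and (384,212) right. In the top view they are at about (348,264) left and (434,273) right. The lid is ajar, the mug is at (293,205) and the oil can at (496,217) in the top view.

```bash
cat > h.py <<'E'
import cv2,numpy as np
from workcell import status,camera,get_calibration
def P(n):
    c=get_calibration(n);K=np.array([[c['fx'],0,c['cx']],[0,c['fy'],c['cy']],[0,0,1]])
    R=cv2.Rodrigues(c['rvec'])[0];return K,R,c['tvec'].reshape(3,1)
def tri(a,b):
    M=[K@np.hstack([R,t]) for K,R,t in(P('side'),P('top'))]
    X=cv2.triangulatePoints(M[0],M[1],np.array(a,float).reshape(2,1),np.array(b,float).reshape(2,1));X=(X[:3]/X[3]).ravel()
    e=[cv2.projectPoints(X,cv2.Rodrigues(R)[0],t,K,None)[0].ravel()-q for (K,R,t),q in zip((P('side'),P('top')),(a,b))]
    return X,np.round(e,1).tolist()
def ray(n,p,z):
    K,R,t=P(n);d=R.T@np.linalg.inv(K)@np.array([*p,1]);o=(-R.T@t).ravel();return o+d*(z-o[2])/d[2]
def reds(img,box):
    h=cv2.cvtColor(img,cv2.COLOR_RGB2HSV);m=((h[...,0]<8)|(h[...,0]>172))&(h[...,1]>150)&(h[...,2]>60)
    k=np.zeros_like(m);x0,y0,x1,y1=box;k[y0:y1,x0:x1]=1;m&=k
    n,l,s,c=cv2.connectedComponentsWithStats(m.astype(np.uint8))
    return [(c[i].round(1).tolist(),s[i].tolist()) for i in range(1,n) if s[i,4]>8]
E
python3 - <<'E'
from h import *
np.set_printoptions(precision=4,suppress=True)
s,t=camera('side'),camera('top')
rs=reds(s,(330,195,400,250));rt=reds(t,(330,250,450,290));print(rs);print(rt)
rs.sort();rt.sort()
for a,b in zip(rs,rt): print(tri(a[0],b[0]))
g=cv2.cvtColor(t,cv2.COLOR_RGB2GRAY)
m=(g<60).astype(np.uint8);k=np.zeros_like(m);k[105:265,310:485]=1;m=cv2.morphologyEx(m*k,cv2.MORPH_OPEN,np.ones((9,9)))
c=max(cv2.findContours(m,0,2)[0],key=cv2.contourArea);print(cv2.minAreaRect(c))
for q in cv2.boxPoints(cv2.minAreaRect(c)):print(q,ray('top',q,.17))
a=cv2.resize(s[150:290,220:420],(800,560),interpolation=2);b=cv2.resize(t[100:300,280:520],(720,600),interpolation=2)
cv2.imwrite('pics/s1.png',a[:,:,::-1]);cv2.imwrite('pics/t1.png',b[:,:,::-1])
E
```

```text
[([384.2, 211.4], [380, 208, 10, 8, 41]), ([346.9, 235.0], [342, 230, 11, 11, 68])]
[([348.2, 262.4], [340, 259, 17, 8, 110]), ([434.8, 273.2], [427, 270, 17, 7, 108])]
(array([ 0.4531, -0.0395,  0.1281]), [[-0.3, -0.0], [0.2, 0.5]])
(array([ 0.4329, -0.2466,  0.1219]), [[-0.0, -0.0], [0.0, 0.0]])
((395.49993896484375, 189.99998474121094), (154.99996948242188, 147.99996948242188), -0.0)
[317.9999 264.    ] [0.4437 0.0319 0.17  ]
[317.9999 116.    ] [0.8085 0.0405 0.17  ]
[472.9999 116.    ] [ 0.8136 -0.3373  0.17  ]
[472.9999 264.    ] [ 0.4503 -0.3252  0.17  ]
```

View pics/s1.png

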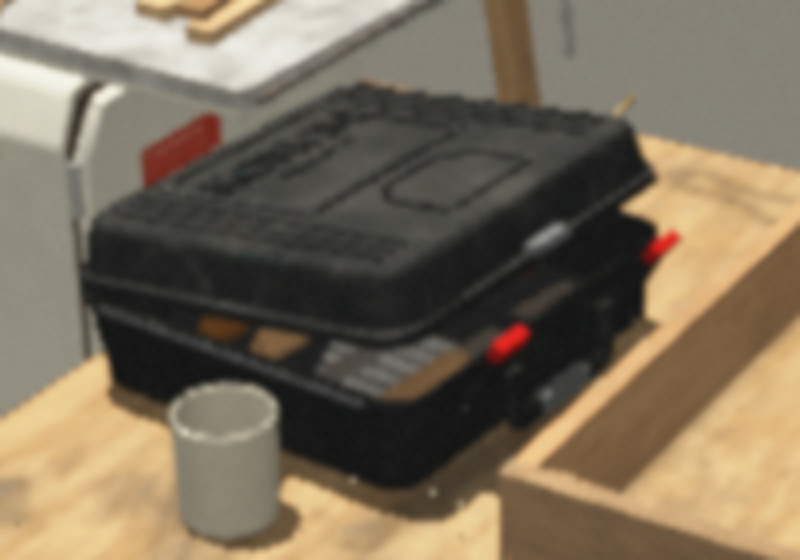

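View pics/t1.png

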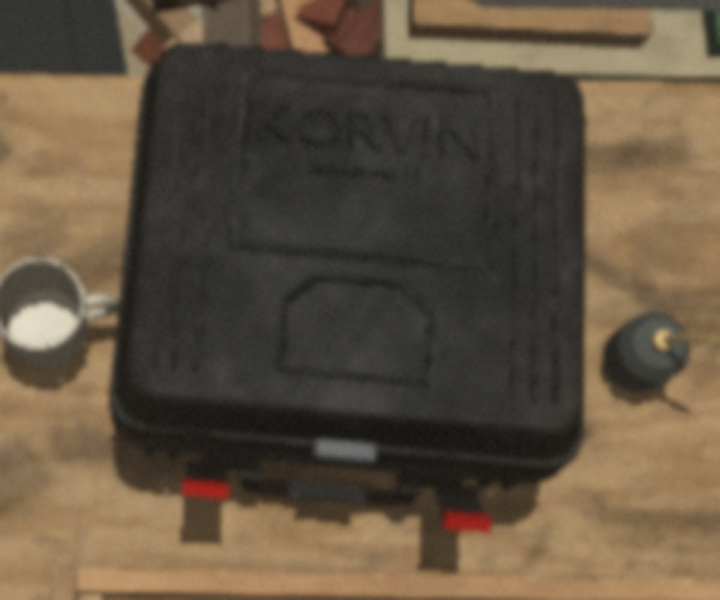

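The lid is open a few centimetres and both latches stick out, with tips near (0.453,-0.040) and (0.433,-0.247). That puts the case yaw at about -5.6° and its centre near (0.647,-0.163). I'll go above lid_top with the fingers shut.

```bash
python3 -m creep '[[3.4,2.8,0.3,0,0,-2.4],[3.4,2.8,0.3,0,0,-2.4],[3.4,2.8,0.3,0,0,-2.4],[3.4,2.8,0.3,0,0,-2.4],[3.4,2.8,0.3,0,0,-2.4],[3.4,2.8,0.3,0,0,-2.4],[3.4,2.8,0.3,0,0,-2.4],[3.4,2.8,0.3,0,0,-2.4]]' -1
python3 -m creep '[[3.4,2.8,0,0,0,0],[3.4,2.8,0,0,0,0],[3.4,2.8,0,0,0,0],[3.4,2.8,0,0,0,0],[0,0,0,0,0,0]]'
```

```text
clock: 1.0
eef_pos: [0.3909, -0.2605, 0.2554]
tool_rot: [0.999, -0.049, 0.0, 0.0]
ft_force: [0.3, -1.9, -0.7]
grip_width: -0.0003
grasp_force: 0.0
clock: 1.5
eef_pos: [0.5291, -0.1464, 0.2541]
tool_rot: [0.999, -0.045, 0.0, -0.001]
ft_force: [-0.6, -0.6, 0.0]
grip_width: -0.0002
grasp_force: 0.0
```

```bash
python3 -m creep '[[0,0,-2,0,0,0],[0,0,-2,0,0,0],[0,0,-1,0,0,0],[0,0,-1,0,0,0],[0,0,-1,0,0,0],[0,0,-1,0,0,0],[0,0,-1,0,0,0]]'
python3 -m creep '[[0,0,-0.5,0,0,0],[0,0,-0.3,0,0,0],[0,0,0,0,0,0]]'
```

```text
clock: 2.2
eef_pos: [0.5258, -0.1502, 0.1652]
tool_rot: [0.999, -0.049, 0.0, 0.0]
ft_force: [-1.8, -0.7, 2.9]
grip_width: 0.0
grasp_force: 1.2
clock: 2.5
eef_pos: [0.5259, -0.1499, 0.1569]
tool_rot: [0.999, -0.049, 0.0, -0.0]
ft_force: [0.3, -1.2, 0.6]
grip_width: 0.0
grasp_force: 0.0
```

```bash
python3 -m creep '[[0,0,-0.3,0,0,0],[0,0,-0.2,0,0,0],[0,0,-0.2,0,0,0]]'
python3 -m creep '[[0,0,-0.2,0,0,0],[0,0,0,0,0,0]]'
```

```text
clock: 2.8
eef_pos: [0.5259, -0.15, 0.1518]
tool_rot: [0.999, -0.049, 0.001, 0.0]
ft_force: [-7.3, 2.2, 19.6]
grip_width: 0.0
grasp_force: 9.5
clock: 3.0
eef_pos: [0.5259, -0.1499, 0.1518]
tool_rot: [0.999, -0.049, 0.001, 0.0]
ft_force: [-8.0, 1.7, 18.1]
grip_width: 0.0002
grasp_force: 9.3
```

```bash
python3 -m creep '[[0,0,-0.1,0,0,0],[0,0,0,0,0,0],[0,0,1,0,0,0],[0,0,3,0,0,0],[-2,0,3,0,0,0],[-4,0,1,0,0,0],[-4,0,0,0,0,0],[-3,0.6,0,0,0,0]]'
python3 -m creep '[[0,0,0,0,0,0]]'
python3 - <<'E'
from h import *
from scipy.spatial.transform import Rotation as Ro
np.set_printoptions(precision=4,suppress=True)
o=status.get_obs();im=camera('wrist');cv2.imwrite('pics/w1.png',im[:,:,::-1])
c=get_calibration('wrist');T=np.eye(4);T[:3,:3]=Ro.from_quat(o['tool_rot']).as_matrix();T[:3,3]=o['eef_pos'];M=T@c['tool_from_camera']
for p,s in reds(im,(0,0,640,480)):
    d=M[:3,:3]@[(p[0]-c['cx'])/c['fx'],(p[1]-c['cy'])/c['fy'],1];print(p,s,M[:3,3]+d*(.125-M[2,3])/d[2])
E
```

```text
clock: 3.8
eef_pos: [0.3945, -0.1441, 0.2277]
tool_rot: [0.999, -0.049, 0.001, 0.0]
ft_force: [-0.7, 0.2, -0.3]
grip_width: 0.0003
grasp_force: 0.0
clock: 3.9
eef_pos: [0.3925, -0.1432, 0.2274]
tool_rot: [0.999, -0.049, -0.001, -0.0]
ft_force: [1.4, 1.4, -0.7]
grip_width: -0.0002
grasp_force: 0.0
[138.6, 157.7] [103, 145, 70, 26, 1604] [ 0.4556 -0.0402  0.125 ]
[480.1, 160.0] [447, 147, 68, 27, 1644] [ 0.4335 -0.2482  0.125 ]
```

View pics/w1.png

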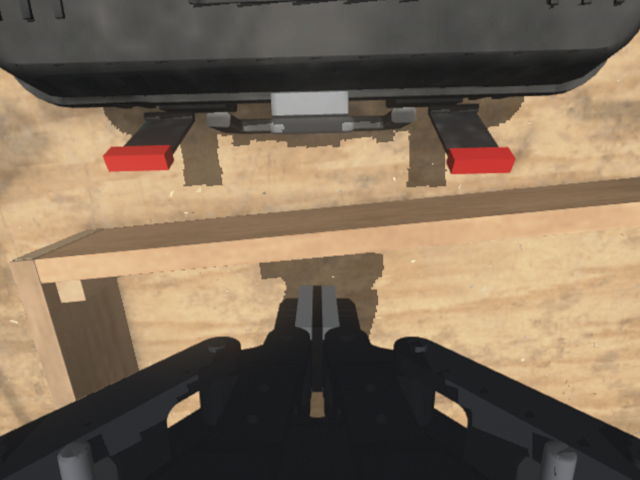

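The wrist view shows the lid down, with the left latch tip at px (139,158) and the right at (480,160). That gives L (0.456,-0.040) and R (0.434,-0.248). The left latch comes first.

```bash
python3 -m creep '[[0.5,3.6,0,0,0,0],[0.8,3.6,0,0,0,0],[0.8,3.6,-1,0,0,0],[0,0,-3.5,0,0,0],[0,0,-3.5,0,0,0],[0,0,-3,0,0,0],[0,0,0,0,0,0]]'
python3 -m creep '[[1,-0.1,0,0,0,0],[1,-0.1,0,0,0,0],[1,-0.1,0,0,0,0],[1,-0.1,0,0,0,0],[0,0,0,0,0,0]]'
```

```text
clock: 4.65
eef_pos: [0.4144, -0.0382, 0.1137]
tool_rot: [0.999, -0.046, -0.004, -0.001]
ft_force: [-0.4, -0.5, -1.3]
grip_width: -0.0002
grasp_force: 0.0
clock: 5.15
eef_pos: [0.4593, -0.0432, 0.1182]
tool_rot: [0.999, -0.047, 0.002, -0.001]
ft_force: [-0.5, 0.3, 1.2]
grip_width: -0.0001
grasp_force: 0.0
```

```bash
python3 -m creep '[[0.4,0,-0.2,0,0,0],[0.3,0,0,0,0,0],[0,0,0,0,0,0]]'
python3 -m creep '[[0.3,0,0,0,0,0],[0.2,0,0,0,0,0],[0,0,0,0,0,0]]'
```

```text
clock: 5.45
eef_pos: [0.4637, -0.0431, 0.1152]
tool_rot: [0.999, -0.047, 0.0, -0.001]
ft_force: [-0.3, 1.1, 0.3]
grip_width: -0.0002
grasp_force: 0.0
clock: 5.75
eef_pos: [0.4653, -0.0429, 0.115]
tool_rot: [0.999, -0.047, -0.003, -0.001]
ft_force: [-7.8, 0.7, 6.2]
grip_width: 0.0004
grasp_force: 4.0
```

```bash
python3 -m creep '[[0.4,0,0,0,0,0],[0,0,0,0,0,0]]'
python3 -m creep '[[-3,0.3,0,0,0,0],[-2.5,0.2,0,0,0,0],[0,-1,4,0,0,0],[0,-2.5,4,0,0,0],[-1,-3.5,3,0,0,0],[-1,-3.5,0,0,0,0],[0,0,0,0,0,0]]'
python3 - <<'E'
from h import *
from scipy.spatial.transform import Rotation as Ro
np.set_printoptions(precision=4,suppress=True)
o=status.get_obs();im=camera('wrist');cv2.imwrite('pics/w2.png',im[:,:,::-1])
c=get_calibration('wrist');T=np.eye(4);T[:3,:3]=Ro.from_quat(o['tool_rot']).as_matrix();T[:3,3]=o['eef_pos'];M=T@c['tool_from_camera']
for p,s in reds(im,(0,0,640,480)):
    d=M[:3,:3]@[(p[0]-c['cx'])/c['fx'],(p[1]-c['cy'])/c['fy'],1];print(p,s,M[:3,3]+d*(.125-M[2,3])/d[2])
E
```

```text
clock: 5.95
eef_pos: [0.4658, -0.0428, 0.1146]
tool_rot: [0.999, -0.047, -0.007, -0.002]
ft_force: [-16.1, 0.8, 12.5]
grip_width: 0.0002
grasp_force: 8.2
clock: 6.65
eef_pos: [0.3976, -0.1467, 0.2268]
tool_rot: [0.999, -0.049, 0.002, -0.0]
ft_force: [0.2, 0.3, 0.1]
grip_width: 0.0002
grasp_force: 0.0
[122.6, 123.1] [85, 113, 76, 21, 1467] [ 0.4821 -0.0388  0.125 ]
[474.4, 169.7] [442, 157, 67, 27, 1627] [ 0.4336 -0.2482  0.125 ]
```

View pics/w2.png

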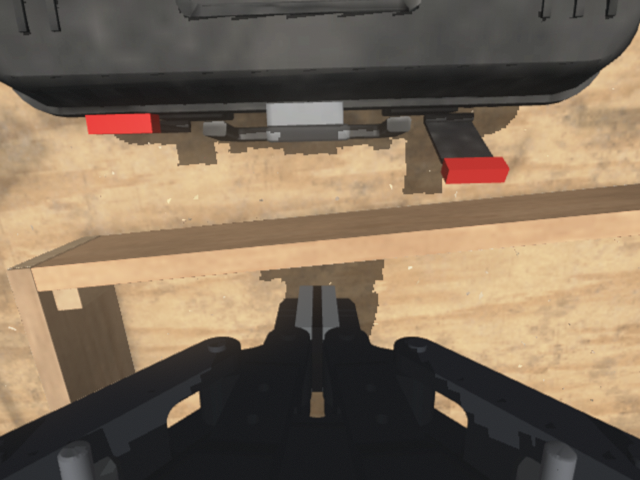

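The left latch now sits against the case at px (123,123), and the right is still out at (474,170).

```bash
python3 -m creep '[[0,-3.3,0,0,0,0],[0,-3.3,0,0,0,0],[0,-3.2,-1,0,0,0],[0,0,-3.5,0,0,0],[0,0,-3.5,0,0,0],[0,0,-3,0,0,0],[0,0,0,0,0,0]]'
python3 -m creep '[[1,-0.1,0,0,0,0],[1,-0.1,0,0,0,0],[1,-0.1,0,0,0,0],[1,-0.1,0,0,0,0],[0.4,0,0,0,0,0],[0,0,0,0,0,0]]'
```

```text
clock: 7.4
eef_pos: [0.3944, -0.2384, 0.111]
tool_rot: [0.999, -0.046, -0.004, -0.004]
ft_force: [-0.8, 0.2, 0.9]
grip_width: 0.0001
grasp_force: 0.0
clock: 8.0
eef_pos: [0.443, -0.2457, 0.1157]
tool_rot: [0.999, -0.046, 0.001, -0.001]
ft_force: [0.0, 0.0, 0.0]
grip_width: 0.0
grasp_force: 0.0
```

```bash
python3 -m creep '[[0.3,0,0,0,0,0],[0.3,0,0,0,0,0],[0,0,0,0,0,0]]'
```

```text
clock: 8.3
eef_pos: [0.4477, -0.2455, 0.1153]
tool_rot: [0.999, -0.047, 0.0, -0.001]
ft_force: [-0.7, 0.4, 0.1]
grip_width: -0.0001
grasp_force: 0.0
```

```bash
python3 -m creep '[[0.3,0,0,0,0,0],[0.3,0,0,0,0,0],[0,0,0,0,0,0]]'
```

```text
clock: 8.6
eef_pos: [0.4504, -0.2453, 0.1152]
tool_rot: [0.999, -0.047, -0.003, -0.001]
ft_force: [-8.3, -0.1, 6.7]
grip_width: -0.0003
grasp_force: 4.5
```

```bash
python3 -m creep '[[0.4,0,0,0,0,0],[0,0,0,0,0,0]]'
python3 -m creep '[[-3,0.3,0,0,0,0],[-2.5,0.2,0,0,0,0],[0,1,4,0,0,0],[0,2.5,4,0,0,0],[-1,3.5,3,0,0,0],[0,3,0,0,0,0],[0,0,0,0,0,0]]'
python3 - <<'E'
from h import *
from scipy.spatial.transform import Rotation as Ro
np.set_printoptions(precision=4,suppress=True)
o=status.get_obs();im=camera('wrist');cv2.imwrite('pics/w3.png',im[:,:,::-1])
c=get_calibration('wrist');T=np.eye(4);T[:3,:3]=Ro.from_quat(o['tool_rot']).as_matrix();T[:3,3]=o['eef_pos'];M=T@c['tool_from_camera']
for p,s in reds(im,(0,0,640,480)):
    d=M[:3,:3]@[(p[0]-c['cx'])/c['fx'],(p[1]-c['cy'])/c['fy'],1];print(p,s,M[:3,3]+d*(.125-M[2,3])/d[2])
s=camera('side');cv2.imwrite('pics/s2.png',cv2.resize(s[150:290,220:420],(800,560),interpolation=2)[:,:,::-1])
E
```

```text
clock: 8.8
eef_pos: [0.4509, -0.2453, 0.1152]
tool_rot: [0.999, -0.048, -0.007, -0.001]
ft_force: [-18.6, 0.0, 12.8]
grip_width: -0.0002
grasp_force: 9.1
clock: 9.5
eef_pos: [0.393, -0.1382, 0.2268]
tool_rot: [0.999, -0.045, 0.002, -0.002]
ft_force: [0.8, 0.1, -0.8]
grip_width: -0.0
grasp_force: 0.0
[502.4, 106.1] [465, 95, 77, 23, 1516] [ 0.4658 -0.255   0.125 ]
[137.2, 112.0] [99, 102, 76, 21, 1489] [ 0.482  -0.0391  0.125 ]
```

View pics/w3.png

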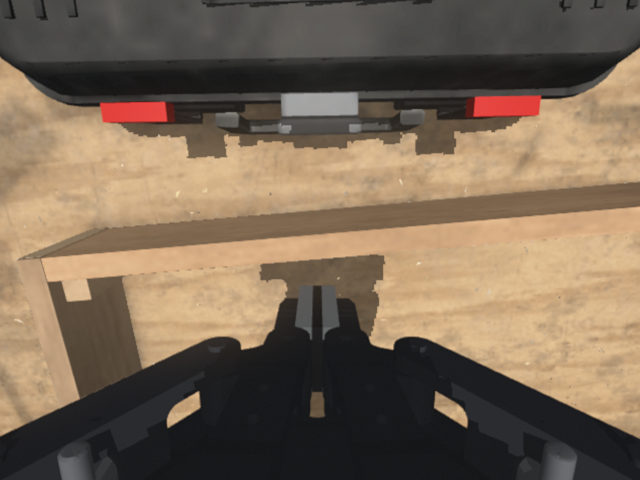

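View pics/s2.png

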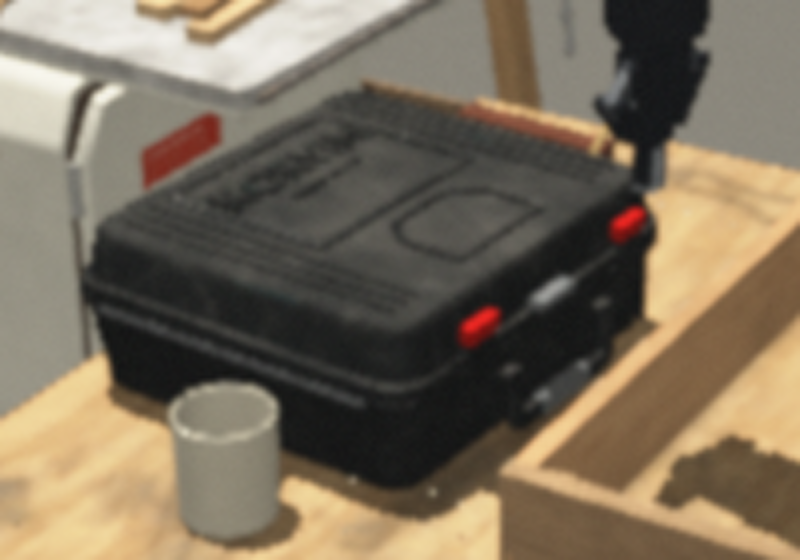

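The lid is shut and both red tips are flat against the case, at wrist px (137,112) and (502,106). The mug hasn't moved and the robot is clear.

```bash
python3 -c "from workcell import ticket;print(ticket.job_done())"
```

```text
the job is handed in; nothing more can be done
None
```

I pressed the lid down to a firm stop, then pushed the left and right latches home. The last pictures show the case shut and both latches flat, and the job is handed in with no verdict returned.

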